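Load the blow-off tray and hold the air lever half open

ROBOT

A 7-joint arm with a two-finger parallel gripper is mounted at the origin on the work surface; the furniture and walls round the work are solid. World frame = base frame: x ahead of the robot, y to its left, z up, the work surface at z = 0. Lengths are in m, angles in degrees, forces in N, time in s.
With the tool pointing down it reaches from about 0.425 to 1.025 m from the base axis. Payload 9.4 kg.
Tool frame: the origin (TCP) lies at the very end of the fingers, on their centre line; the grasp point (between the pads) lies 19 mm behind it (r.pinch_z is the distance from the TCP to the grasp point, in m); z points along the fingers, y is the line along which they close (so a half turn about z gives the same grasp; the last joint's range is limited). The gripper opens to 93 mm and grips with 3 to 60 N. Pads are 15 mm wide; open, the fingers measure 128 mm over their backs; the gripper's body (75 mm by 188 mm) begins 65 mm behind the grasp point.
Start: joints at [-77.619, 34.337, -0.143, 91.639, 0.103, 54.024, -4.572], TCP at [0.209, 0.694, 0.219] pointing down, gripper open.
Joint ranges: [-147.43, 147.43], [-19.82, 112.94], [-74.19, 73.91], [6.32, 146.72], [-59.91, 239.91], [6.04, 106.73], [-150.56, 150.56]. Speed limits (degrees/s): [127.2, 127.2, 172.46, 172.46, 180, 180, 180].

INTERFACE

Orientations are given as a 3x3 rotation matrix whose columns are the frame's x, y, z axes.
In Python, from bench import r gives the robot as it stands.
- The arm moves only by the tool jog_arm, never from a script. Its argument "increments" is a list of rows, each a list of 3 entries, a list of its own where there are three numbers: the closure, from -1 (fully open) to 1 (shut), then the shift along the tool's x, y, z each as a share of 2.5 cm, from -1 to 1, then the turn about the tool's z as a share of 5 degrees, from -1 to 1. A call has 1 to 5 rows; each row shifts and turns the commanded pose from where the row before left it, along the tool's axes as they then stand; what a row does not reach is not made up. A row lasts 1/12 s, in which the tool goes at most 41.7 mm and 7.16 degrees, less where a joint would pass 70% of its speed; a pose out of reach is approached as far as the arm can. A call with a number of a shift or a turn outside -1 to 1 is refused whole. A call with a gripper value outside its range is refused whole. The fingers move at their own pace and stop on an object; the grip force is fixed at half the most. Time passes only in rows, so rows that do not move let the fingers close. It gives the time, the measured TCP pose, the force, the opening and the grip force at its end, in the units of the state.
- r.read_state(): the state, without advancing time (a new reading comes with each control period).
- r.camera(name): name is "scene" or "top" or "wrist"; returns the picture (420x560x3 uint8, red, green, blue); there is no depth.
- r.camera_model(name): a dict with "mtx" (3x3 intrinsics, pixels), "R" (3x3) and "t" (3): a world point X has camera coordinates R X + t; the wrist camera has in their place "tool_from_camera" (4x4, takes a point from camera to tool coordinates, whose origin is the TCP and whose axes are the flange's). Camera axes: x right, y down, z forward; pixel columns grow to the right and rows downward; lengths in m; the calibration is good to about 2 mm. A picture is of the moment at which its call begins: read the wrist's pose just before it. camera_model takes no time and is no camera call.
- r.hand_in(): hands the job in; it is judged then, once.
The state is a dict: "t": time; "joint_positions": joint angles; "dq": joint speeds; "tau": joint torques, N m; "ee_pos": TCP position; "ee_rot": TCP orientation; "force": force on the tool from outside, world axes, zero at the start; "ft_torque": the same for the moment, N m; "width": opening from 0.0 (shut) to 1.0 (fully open); "gripper_force": force on a finger pad.
Only numpy, scipy, OpenCV 4.12 (cv2) and the standard library are available. Lean on these libraries where they do the work, as an engineer would, in place of code of your own. Each camera call takes 0.05 s, during which the arm holds its last target. There are 200 camera calls.

TASK

Dust off a batch: put both white plaster stoppers and the brown-glazed test tile into the aluminium tray of the blow-off station, each lying flat on the tray floor as it stood on the bench, not on its side and not on another piece. Then press the black pad of the spring-loaded air lever down to half way, where the lever is level and its orange pointer in the green band, without ever pushing it down into the red, and keep it pressed there: after two seconds of steady holding finish with the lever still held in the green, not letting go. Leave the two clay cups where they are.

Things in the scene. Friction and masses are not known exactly. Their poses are not given: they have to be found in the camera images.
- blow_station: Fixed blow-off station on a grey base plate 158 mm (its x) by 325 mm (y -117 to +208), 6 mm thick. Origin on the bench under the tray's centre; x points away from the robot, z up. The open aluminium tray is 134 x 196 mm outside, walls 3 mm, rim 41 mm above the bench. Left of it (+y, at y = +155 mm) is a blue valve with a steel air lever that reaches towards the robot (-x).
- blow_pipe (a point): Middle of the brass blow pipe (10 mm thick, along the station's y, with small nozzles) behind the tray, 74 mm beyond its centre; its top is 59 mm above the bench.
- scale (a point): Top of the white upright scale (16 mm wide, top 110 mm above the bench), 40 mm to the left of the lever's pad, its face to the robot: green band in the middle, red band at the bottom.
- tray_in (a point): Centre of the tray's floor (upper face, 12 mm above the bench); axes as the station's. The inside measures 128 mm along x and 190 mm along y; the walls stand 29 mm above this floor. The three pieces fit side by side in a row along y, 60 mm apart.
- air_lever (a joint): Angle of the air lever in rad: 0 = released (pad up, lever sloping 0.21 up towards the robot), 0.42 = stop at the bottom. The pointer is in the green band from 0.15 to 0.27 (middle 0.21, lever level) and in the red from 0.33. A spring returns it: about 2.5 N straight down on the pad starts it moving, about 8 N holds it at 0.21, about 14 N at the stop.
- lever_hinge (a point): The lever's hinge axis (along the station's y), 72 mm above the bench; the pad's centre is 105 mm from it, towards -x of the station.
- lever_pad (a point): Round black pad 36 mm across, 11 mm thick, on the free end of the lever, with a thin orange pointer to its left. This point is the centre of its top face, about 102 mm above the bench when released and 80 mm when half way (22 mm lower, along the arc about the hinge). Press it from above.
- stopper_large: Cream-white conical plaster stopper, 50 mm diameter at its widest, 33 mm high, standing upright. Origin at the centre of its underside, z up.
- stopper_small: White conical plaster stopper, 42 mm diameter at its widest, 33 mm high, standing upright. Origin at the centre of its underside, z up.
- brown_tile: Glaze test tile with a brown glazed part, 38 mm along its x, 48 mm along its y, 10 mm thick, lying flat, glazed side up. Origin at the centre of its underside.
- round_cup: Bystander: unfired grey-brown clay cup with round sides, 66 mm across, 65 mm high. Origin at the centre of its underside. Leave alone.
- waisted_cup: Bystander: unfired grey-brown clay cup with a waist, 66 mm across, 76 mm high. Origin at the centre of its underside. Leave alone.
Not all that is in view belongs to the job. Leave any blue or yellow look-alike of the stopper_large alone.

How it is judged (in metres and radians):
On the way, in this order (a step that is already met when the one before it is completed fails the run):
1. both stoppers and the brown tile lie flat on the tray floor, let go, with the lever still released (x of stopper_large in the frame of tray_in between -0.06 and 0.06 m and y of stopper_large in the frame of tray_in between -0.088 and 0.088 m and z of stopper_large in the frame of tray_in between -0.006 and 0.006 m and angle between each of stopper_large, stopper_small, brown_tile's own z axis and vertical below 0.12 rad and x of stopper_small in the frame of tray_in between -0.06 and 0.06 m and y of stopper_small in the frame of tray_in between -0.088 and 0.088 m and z of stopper_small in the frame of tray_in between -0.006 and 0.006 m and x of brown_tile in the frame of tray_in between -0.06 and 0.06 m and y of brown_tile in the frame of tray_in between -0.088 and 0.088 m and z of brown_tile in the frame of tray_in between -0.006 and 0.006 m and contact force between the fingers and stopper_large below 0.1 N and contact force between the fingers and stopper_small below 0.1 N and contact force between the fingers and brown_tile below 0.1 N and value of joint air_lever below 0.06 rad), for 0.2 s.
2. the fingers hold the lever down in the green band for two seconds (x of stopper_large in the frame of tray_in between -0.06 and 0.06 m and y of stopper_large in the frame of tray_in between -0.088 and 0.088 m and z of stopper_large in the frame of tray_in between -0.006 and 0.006 m and angle between each of stopper_large, stopper_small, brown_tile's own z axis and vertical below 0.12 rad and x of stopper_small in the frame of tray_in between -0.06 and 0.06 m and y of stopper_small in the frame of tray_in between -0.088 and 0.088 m and z of stopper_small in the frame of tray_in between -0.006 and 0.006 m and x of brown_tile in the frame of tray_in between -0.06 and 0.06 m and y of brown_tile in the frame of tray_in between -0.088 and 0.088 m and z of brown_tile in the frame of tray_in between -0.006 and 0.006 m and value of joint air_lever between 0.14 and 0.28 rad and contact force between the fingers and air_lever above 2.5 N), for 2 s.
At the end, for the whole second after the job is handed in: Both stoppers and the brown tile are at rest inside the tray, upright (within 0.12 rad) with their undersides within 6 mm of the tray floor; the fingers still press on the lever with more than 2.5 N and hold the lever steady between 0.14 and 0.28 rad (green band) (all of step 2 and linear speed of each of stopper_large, stopper_small, brown_tile below 0.03 m/s and velocity of joint air_lever between -0.1 and 0.1 rad/s); the arm keeps its last pose, push and grip.
It fails at once if the lever is pushed down into the red band (value of joint air_lever above 0.345 rad).
It fails at once if the round clay cup is displaced by more than 25 mm or tipped (distance of round_cup from where it was at the start of the episode above 0.025 m or angle between round_cup's own z axis and vertical above 0.3 rad).
It fails at once if the waisted clay cup is displaced by more than 25 mm or tipped (distance of waisted_cup from where it was at the start of the episode above 0.025 m or angle between waisted_cup's own z axis and vertical above 0.3 rad).
It also fails if it takes over 72 s, if anything falls off the work surface, if the arm or the gripper's body presses on something with over 40 N, if the wrist force passes 120 N, or if a joint passes its speed limit or range.

## Working session

There is one attempt and no reset: what is moved stays moved. The work goes in short steps, Python scripts to look and compute and a tool call to move; the robot and the scene stay as the last step left them, time stands still between calls to the robot, and variables do not carry over. Pictures are saved under pics/ and viewed, at most 13 in all, crops included, and the job is handed in when it is done.

Besides the shell and the picture viewer there is one more tool, called after "Call:" as name(argument=value, ...), one argument or row to a line, values as JSON. jog_arm: Moves the arm, as the interface text tells. Shift numbers are shares of 2.5 cm and turn numbers shares of 5 degrees, none past 1 either way. Its arguments: {"type":"object","properties":{"increments":{"type":"array","items":{"type":"array"}}},"required":["increments"]}

```bash
ls; mkdir -p pics; python3 - <<'E'
from bench import r
import cv2,numpy as np
s=r.read_state();print(s['t'],s['ee_pos'],np.round(s['ee_rot'],3).tolist(),s['width'])
for n in('top','scene'):
    cv2.imwrite(f'pics/{n}0.png',r.camera(n)[:,:,::-1])
    m=r.camera_model(n);print(n,{k:np.round(v,4).tolist() for k,v in m.items()})
print(np.round(r.camera_model('wrist')['tool_from_camera'],4).tolist())
E
```

```text
pics
0.0 [0.20914556 0.69365062 0.21772341] [[-0.957, 0.289, -0.0], [0.289, 0.957, -0.002], [-0.0, -0.002, -1.0]] 1.003064416714895
top {'mtx': [[388.89, 0.0, 277.2764], [0.0, 388.89, 214.6836], [0.0, 0.0, 1.0]], 'R': [[-0.0087, -0.9997, -0.0224], [-0.9938, 0.0111, -0.1107], [0.1109, 0.0213, -0.9936]], 't': [0.0212, 0.4338, 1.1493]}
scene {'mtx': [[517.7477, 0.0, 278.6935], [0.0, 517.7477, 208.2187], [0.0, 0.0, 1.0]], 'R': [[0.4898, -0.8718, -0.0101], [-0.3948, -0.2115, -0.8941], [0.7773, 0.4419, -0.4478]], 't': [-0.1888, 0.2497, 1.1286]}
[[0.0003, -0.9532, -0.3023, 0.0842], [1.0, 0.0006, -0.0009, 0.0007], [0.0011, -0.3023, 0.9532, -0.1655], [0.0, 0.0, 0.0, 1.0]]
```

View pics/top0.png

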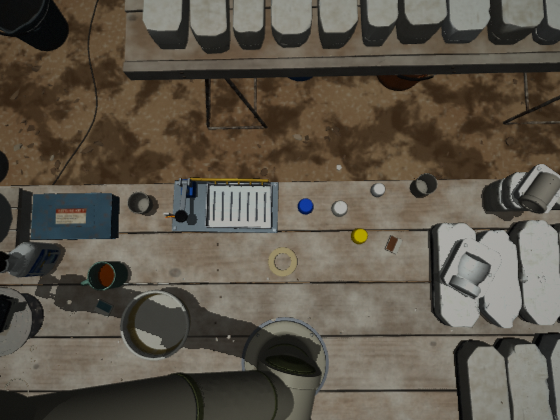

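View pics/scene0.png

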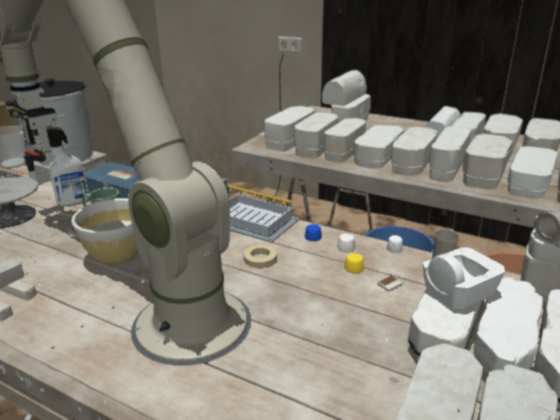

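The top view shows the tray at about (240,205), pad (181,215), white stoppers (340,208) and (378,189), and tile (392,243). The blue and yellow look-alikes are at (306,206) and (360,236), the cups at (140,203) and (424,186).

```bash
cat > h.py <<'E'
import numpy as np,cv2
from bench import r
def ray(n,uv,z):
    m=r.camera_model(n);K,R,t=m['mtx'],np.array(m['R']),np.array(m['t'])
    return cast(K,R.T,-R.T@t,uv,z)
def cast(K,Rc,c,uv,z):
    d=Rc@np.linalg.solve(K,np.r_[uv,1.]); return c+d*(z-c[2])/d[2]
def proj(n,X):
    m=r.camera_model(n);p=m['mtx']@(np.array(m['R'])@X+np.array(m['t']));return p[:2]/p[2]
def wrist_cam():
    s=r.read_state();m=r.camera_model('wrist');T=np.array(m['tool_from_camera']);R=np.array(s['ee_rot'])
    im=r.camera('wrist');return im,m['mtx'],R@T[:3,:3],np.array(s['ee_pos'])+R@T[:3,3]
E
python3 - <<'E'
from h import *
im=cv2.imread('pics/top0.png');hsv=cv2.cvtColor(im,cv2.COLOR_BGR2HSV)
c=cv2.resize(im[165:265,120:450],None,fx=2.4,fy=2.4,interpolation=cv2.INTER_CUBIC);cv2.imwrite('pics/crop0.png',c)
def blobs(mask,box,nm,z,mina=15):
    x0,y0,x1,y1=box;k,l,st,ce=cv2.connectedComponentsWithStats(mask[y0:y1,x0:x1].astype(np.uint8))
    for i in range(1,k):
        if st[i,4]>=mina:
            u=ce[i]+[x0,y0];print(nm,np.round(u,1),st[i,2:5],np.round(ray('top',u,z),4))
H,S,V=[hsv[...,i].astype(int) for i in range(3)]
blobs((S<60)&(V>150),(325,175,400,225),'stop',.03)
blobs((S<70)&(V>140),(200,178,275,232),'tray',.012,30)
blobs((V<35),(170,205,195,226),'pad',.102)
blobs((S>110)&(H<15)&(V<140),(380,232,402,255),'tile',.01,8)
blobs((S<100)&(V>140),(380,232,402,255),'tilew',.01,8)
blobs((S>150)&(H>100)&(V>60),(295,195,320,220),'blue',.03)
blobs((S>150)&(H>20)&(H<35)&(V>60),(345,222,375,250),'yel',.03)
for n,u in(('cupL',(140,201)),('cupR',(425,184))):print(n,ray('top',u,.07))
E
```

```text
stop [379.  188.4] [11 10 86] [ 0.5094 -0.29    0.03  ]
stop [340.1 207. ] [ 13  13 120] [ 0.4543 -0.1719  0.03  ]
tray [239.8 206.3] [  62   42 2017] [0.4626 0.1319 0.012 ]
pad [180.9 215.9] [ 13  12 118] [0.4249 0.2883 0.102 ]
tile [391.3 243.4] [11 15 85] [ 0.3449 -0.3253  0.01  ]
tilew [398.  243.5] [ 5  9 21] [ 0.3444 -0.3455  0.01  ]
tilew [383.7 251.3] [13  9 59] [ 0.3214 -0.3018  0.01  ]
blue [305.1 205.7] [ 15  15 169] [ 0.4597 -0.0671  0.03  ]
yel [358.9 235.6] [ 17  16 213] [ 0.3681 -0.2252  0.03  ]
cupL [0.47382789 0.41850099 0.07      ]
cupR [ 0.51363978 -0.41337942  0.07      ]
```

View pics/crop0.png

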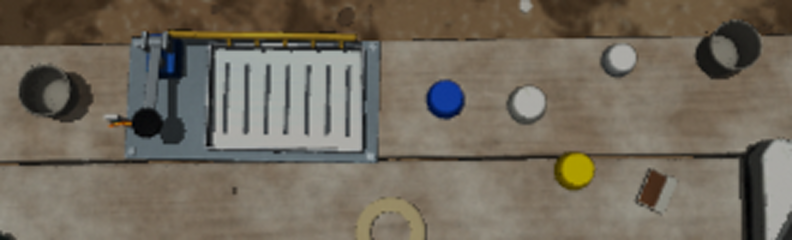

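The crop confirms the layout: the tray is almost square to the world axes, the pad is at crop (147,122), and the tile is rotated by about 25°. First I turn the tool so that its x is world +y and its y is world +x.

Call:
jog_arm(
  increments=[
    [-1,[0,0,0],1],
    [-1,[0,0,0],1],
    [-1,[0,0,0],1],
    [-1,[0,0,0],1],
    [-1,[0,0,0],1],
  ],
)

```text
t: 0.52
ee_pos: [0.2092, 0.6939, 0.2181]
ee_rot: [[-0.743, 0.669, -0.0], [0.669, 0.743, -0.001], [-0.0, -0.001, -1.0]]
force: [-0.2, -0.9, 0.5]
width: 1.001
gripper_force: 0.0
```

Call:
jog_arm(
  increments=[
    [-1,[0,0,0],1],
    [-1,[0,0,0],1],
    [-1,[0,0,0],1],
    [-1,[0,0,0],1],
    [-1,[0,0,0],1],
  ],
)

```text
t: 0.93
ee_pos: [0.2091, 0.6939, 0.2181]
ee_rot: [[-0.39, 0.921, -0.0], [0.921, 0.39, -0.001], [-0.001, -0.0, -1.0]]
force: [-0.3, 0.4, 0.0]
width: 1.0
gripper_force: 0.0
```

Call:
jog_arm(
  increments=[
    [-1,[0,0,0],1],
    [-1,[0,0,0],1],
    [-1,[0,0,0],1],
    [-1,[0,0,0],1],
    [-1,[0,0,0],0.64],
  ],
)

```text
t: 1.35
ee_pos: [0.209, 0.6939, 0.2181]
ee_rot: [[0.004, 1.0, -0.0], [1.0, -0.004, -0.001], [-0.001, -0.0, -1.0]]
force: [-0.5, -0.3, 0.0]
width: 0.997
gripper_force: 0.0
```

Call:
jog_arm(
  increments=[
    [-1,[0,1,0],0],
    [-1,[0,1,0],0],
    [-1,[0,1,0],0],
    [-1,[0,1,0],0],
    [-1,[0,1,0],0],
  ],
)

```text
t: 1.77
ee_pos: [0.3351, 0.6939, 0.2181]
ee_rot: [[-0.001, 1.0, -0.0], [1.0, 0.001, -0.001], [-0.001, -0.0, -1.0]]
force: [-0.2, 0.4, -0.6]
width: 1.002
gripper_force: 0.0
```

Call:
jog_arm(
  increments=[
    [-1,[-1,1,0],0],
    [-1,[-1,1,0],0],
    [-1,[-1,1,0],0],
    [-1,[-1,1,0],0],
    [-1,[-1,0.6,0],0],
  ],
)

```text
t: 2.18
ee_pos: [0.4521, 0.567, 0.2182]
ee_rot: [[0.001, 1.0, 0.001], [1.0, -0.001, -0.001], [-0.001, 0.001, -1.0]]
force: [0.3, -0.5, -0.2]
width: 1.003
gripper_force: 0.0
```

Call:
jog_arm(
  increments=[
    [-1,[-1,0,0],0],
    [-1,[-1,0,0],0],
    [-1,[-1,0,0],0],
    [-1,[-1,0,0],0],
    [-1,[-1,0,0],0],
  ],
)

```text
t: 2.6
ee_pos: [0.4491, 0.4429, 0.2183]
ee_rot: [[-0.0, 1.0, -0.0], [1.0, 0.0, -0.0], [-0.0, -0.0, -1.0]]
force: [0.3, 0.6, 0.4]
width: 0.998
gripper_force: 0.0
```

Call:
jog_arm(
  increments=[
    [-1,[-1,0,0],0],
    [-1,[-1,0,0],0],
    [-1,[-1,0,0],0],
    [-1,[-1,0,0],0],
    [-1,[-1,0,0],0],
  ],
)

```text
t: 3.02
ee_pos: [0.4491, 0.318, 0.2184]
ee_rot: [[-0.001, 1.0, -0.0], [1.0, 0.001, -0.0], [-0.0, -0.0, -1.0]]
force: [1.0, -0.0, -0.5]
width: 1.002
gripper_force: 0.0
```

Call:
jog_arm(
  increments=[
    [-1,[-1,0,0],0],
    [-1,[-1,0,0],0],
    [-1,[-1,0,0],0],
    [-1,[-1,0,0],0],
    [-1,[0,0,0],0],
  ],
)

```text
t: 3.43
ee_pos: [0.4491, 0.2142, 0.2187]
ee_rot: [[0.005, 1.0, -0.001], [1.0, -0.005, -0.002], [-0.002, -0.001, -1.0]]
force: [0.2, -0.1, -0.7]
width: 1.0
gripper_force: 0.0
```

```bash
python3 - <<'E'
from h import *
im,K,Rc,c=wrist_cam();np.savez('w1',K=K,R=Rc,c=c);cv2.imwrite('pics/w1.png',im[:,:,::-1]);print(r.read_state()['ee_pos'])
E
```

```text
[0.44935931 0.21680558 0.21877477]
```

View pics/w1.png

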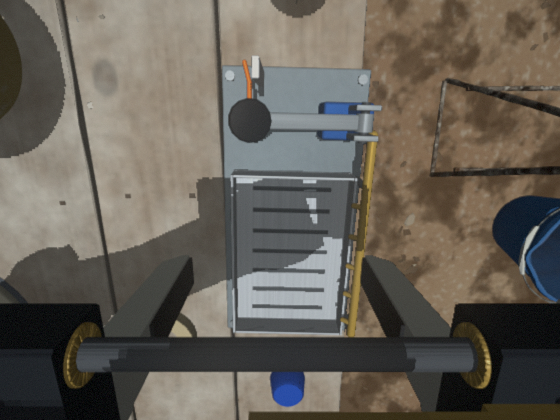

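The wrist view is upright, with +y up and +x to the right. Pad at (250,121), rim corners (233,176), (357,178), (233,334), (342,334), base plate top corners (223,66), (370,70).

```bash
python3 - <<'E'
from h import *
d=np.load('w1.npz');f=lambda u,z:np.round(cast(d['K'],d['R'],d['c'],u,z),4)
for n,u,z in(('rimTL',(233,176),.041),('rimTR',(357,178),.041),('rimBL',(233,334),.041),('plTL',(223,66),.006),('plTR',(370,70),.006),('plL',(226,325),.006),('pad',(250,121),.102),('hinge',(366,123),.078),('scaletop',(255,57),.11)):print(n,f(u,z))
im=cv2.imread('pics/w1.png');g=im.max(2)[95:150,220:280]
k,l,s,ce=cv2.connectedComponentsWithStats((g<45).astype(np.uint8));i=1+s[1:,4].argmax();print(ce[i]+[220,95],s[i],f(ce[i]+[220,95],.102))
E
```

```text
rimTL [0.4039 0.2327 0.041 ]
rimTR [0.5338 0.23   0.041 ]
rimBL [0.3951 0.0366 0.041 ]
plTL [0.3939 0.3424 0.006 ]
plTR [0.548  0.3378 0.006 ]
plL [0.3808 0.0241 0.006 ]
pad [0.4281 0.2901 0.102 ]
hinge [0.5293 0.2871 0.078 ]
scaletop [0.4338 0.3368 0.11  ]Traceback (most recent call last):
  File "<stdin>", line 5, in <module>
ValueError: attempt to get argmax of an empty sequence
```

Call:
jog_arm(
  increments=[
    [-1,[-1,0,0],0],
    [-1,[-1,0,0],0],
    [-1,[-1,0,0],0],
    [-1,[-1,0,0],0],
    [-1,[-1,0,0],0],
  ],
)

```text
t: 3.9
ee_pos: [0.4496, 0.0943, 0.2185]
ee_rot: [[-0.002, 1.0, 0.0], [1.0, 0.002, 0.0], [0.0, 0.0, -1.0]]
force: [-0.5, 0.2, -0.6]
width: 0.997
gripper_force: 0.0
```

Call:
jog_arm(
  increments=[
    [-1,[-1,0,0],0],
    [-1,[-1,0,0],0],
    [-1,[-1,0,0],0],
    [-1,[-1,0,0],0],
    [-1,[-1,0,0],0],
  ],
)

```text
t: 4.32
ee_pos: [0.45, -0.0309, 0.2186]
ee_rot: [[-0.002, 1.0, 0.0], [1.0, 0.002, 0.0], [0.0, 0.0, -1.0]]
force: [0.0, -0.2, 1.3]
width: 1.001
gripper_force: 0.0
```

Call:
jog_arm(
  increments=[
    [-1,[-1,0,0],0],
    [-1,[-1,0,0],0],
    [-1,[-1,0,0],0],
    [-1,[-1,0,0],0],
    [-1,[-1,0,0],0],
  ],
)

```text
t: 4.73
ee_pos: [0.4503, -0.1561, 0.2185]
ee_rot: [[-0.002, 1.0, 0.0], [1.0, 0.002, 0.0], [0.0, 0.0, -1.0]]
force: [-0.7, -0.2, 0.1]
width: 1.002
gripper_force: 0.0
```

Call:
jog_arm(
  increments=[
    [-1,[-1,0,0],0],
    [-1,[-1,0,0],0],
    [-1,[-1,0,0],0],
    [-1,[0,0,0],0],
    [-1,[0,0,0],0],
  ],
)

```text
t: 5.15
ee_pos: [0.4501, -0.2313, 0.2184]
ee_rot: [[0.001, 1.0, -0.0], [1.0, -0.001, -0.0], [-0.0, -0.0, -1.0]]
force: [-0.3, 1.3, -0.9]
width: 0.999
gripper_force: 0.0
```

```bash
python3 - <<'E'
from h import *
im,K,Rc,c=wrist_cam();np.savez('w2',K=K,R=Rc,c=c);cv2.imwrite('pics/w2.png',im[:,:,::-1]);print(r.read_state()['ee_pos'])
hsv=cv2.cvtColor(im,cv2.COLOR_RGB2HSV);H,S,V=[hsv[...,i].astype(int) for i in range(3)]
def blobs(m,nm,zs):
    k,l,st,ce=cv2.connectedComponentsWithStats(cv2.morphologyEx(m.astype(np.uint8),cv2.MORPH_OPEN,np.ones((3,3))))
    for i in range(1,k):
        if st[i,4]>150:
            print(nm,np.round(ce[i]),st[i],*[np.round(cast(K,Rc,c,ce[i],z),4) for z in zs])
blobs((S<45)&(V>165),'white',(.033,.01))
blobs((S>110)&((H<12))&(V<140)&(V>40),'brown',(.01,))
E
```

```text
[ 0.45008821 -0.23014568  0.21831332]
white [234.  19.] [220   0  30  43 882] [ 0.4109 -0.0658  0.033 ] [ 0.4083 -0.0605  0.01  ]
white [353.  38.] [340  13  22  58 535] [ 0.5229 -0.0815  0.033 ] [ 0.5276 -0.0773  0.01  ]
white [177.  68.] [ 140   24   73   89 3885] [ 0.3542 -0.1078  0.033 ] [ 0.3479 -0.1053  0.01  ]
white [131.  78.] [120  62  20  31 243] [ 0.3078 -0.1166  0.033 ] [ 0.2985 -0.1146  0.01  ]
white [290.  98.] [281  81  18  31 309] [ 0.4645 -0.1355  0.033 ] [ 0.4654 -0.1348  0.01  ]
white [265. 106.] [258  93  16  28 243] [ 0.4389 -0.1428  0.033 ] [ 0.4381 -0.1425  0.01  ]
white [309. 114.] [299 107  19  18 248] [ 0.4832 -0.1506  0.033 ] [ 0.4853 -0.1509  0.01  ]
white [280. 134.] [ 262  116   37   38 1117] [ 0.4544 -0.1708  0.033 ] [ 0.4546 -0.1724  0.01  ]
white [339. 126.] [329 117  24  17 215] [ 0.5143 -0.1629  0.033 ] [ 0.5185 -0.164   0.01  ]
white [250. 147.] [242 138  19  19 195] [ 0.4229 -0.1835  0.033 ] [ 0.4211 -0.1859  0.01  ]
white [ 49. 166.] [ 39 153  23  24 354] [ 0.2095 -0.2029  0.033 ] [ 0.1937 -0.2067  0.01  ]
white [331. 170.] [322 161  22  16 195] [ 0.5085 -0.2075  0.033 ] [ 0.5123 -0.2115  0.01  ]
white [ 13. 187.] [  0 167  29  41 640] [ 0.1655 -0.2257  0.033 ] [ 0.1468 -0.2309  0.01  ]
white [177. 235.] [ 146  215   62   44 1301] [ 0.3384 -0.282   0.033 ] [ 0.331 -0.291  0.01 ]
white [327. 247.] [314 241  28  13 240] [ 0.5085 -0.2967  0.033 ] [ 0.5123 -0.3066  0.01  ]
white [239. 263.] [232 249  18  30 341] [ 0.4072 -0.3166  0.033 ] [ 0.4043 -0.3278  0.01  ]
white [138. 264.] [130 257  16  18 170] [ 0.289  -0.3179  0.033 ] [ 0.2784 -0.3292  0.01  ]
white [191. 326.] [176 314  37  18 343] [ 0.3439 -0.4019  0.033 ] [ 0.3369 -0.4187  0.01  ]
white [195. 396.] [ 142  378   92   42 2555] [ 0.3405 -0.5132  0.033 ] [ 0.3333 -0.5373  0.01  ]
brown [550. 292.] [543 283  17  21 191] [ 0.7995 -0.3692  0.01  ]
brown [524. 297.] [515 290  19  14 160] [ 0.7683 -0.3758  0.01  ]
```

View pics/w2.png

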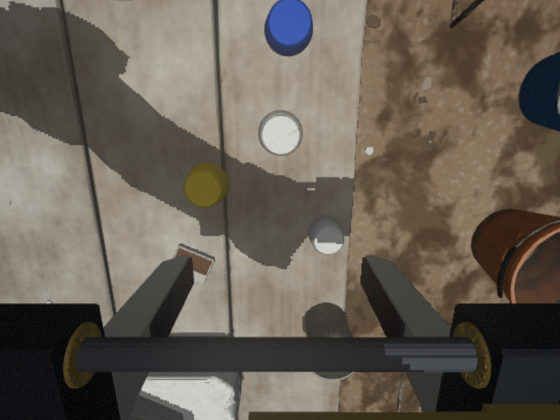

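The picture shows the large stopper at (280,134), which gives (0.454,-0.171) and agrees with the top camera. The small one is at (327,235) and the tile at (195,262). I go for the large stopper.

Call:
jog_arm(
  increments=[
    [-1,[1,0.17,0],0],
    [-1,[1,0,0],0],
    [-1,[0.36,0,0.8],0],
    [-1,[0,0,1],0],
    [-1,[0,0,1],0],
  ],
)

```text
t: 5.62
ee_pos: [0.4549, -0.1688, 0.1483]
ee_rot: [[-0.005, 1.0, 0.002], [1.0, 0.005, 0.001], [0.001, 0.002, -1.0]]
force: [0.3, 0.2, -0.9]
width: 1.001
gripper_force: 0.0
```

Call:
jog_arm(
  increments=[
    [-1,[0,0,1],0],
    [-1,[0,0,1],0],
    [-1,[0,0,1],0],
    [-1,[0,0,0],0],
    [-1,[0,0,0],0],
  ],
)

```text
t: 6.03
ee_pos: [0.4534, -0.1704, 0.0731]
ee_rot: [[-0.002, 1.0, -0.003], [1.0, 0.002, 0.001], [0.001, -0.003, -1.0]]
force: [0.9, -0.4, -0.1]
width: 0.997
gripper_force: 0.0
```

```bash
python3 - <<'E'
from h import *
print(r.read_state()['ee_pos'])
im,K,Rc,c=wrist_cam();im2=r.camera('wrist');cv2.imwrite('pics/w3.png',im2[:,:,::-1])
E
```

```text
[ 0.45338849 -0.17039856  0.07305116]
```

View pics/w3.png

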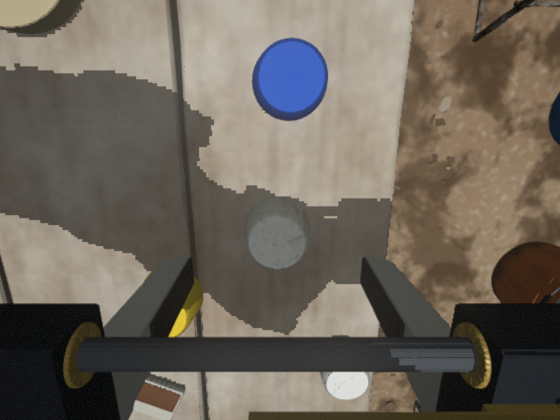

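The stopper's top face is at (277,236), centred between the fingers. I go down and grip.

Call:
jog_arm(
  increments=[
    [-1,[0,0.02,1],0],
    [-1,[0,0,1],0],
    [-1,[0,0,0.68],0],
    [-1,[0,0,0],0],
    [1,[0,0,0],0],
  ],
)

```text
t: 6.55
ee_pos: [0.4547, -0.1717, 0.0075]
ee_rot: [[-0.001, 1.0, 0.0], [1.0, 0.001, 0.0], [0.0, 0.0, -1.0]]
force: [-0.1, -0.5, 0.3]
width: 0.967
gripper_force: 0.0
```

Call:
jog_arm(
  increments=[
    [1,[0,0,0],0],
    [1,[0,0,0],0],
    [1,[0,0,0],0],
    [1,[0,0,0],0],
    [1,[0,0,0],0],
  ],
)

```text
t: 6.97
ee_pos: [0.4547, -0.1717, 0.0072]
ee_rot: [[-0.001, 1.0, 0.001], [1.0, 0.001, -0.0], [-0.0, 0.001, -1.0]]
force: [1.0, -0.1, -0.4]
width: 0.618
gripper_force: 0.0
```

Call:
jog_arm(
  increments=[
    [1,[0,0,0],0],
    [1,[0,0,-0.5],0],
    [1,[0,0,-1],0],
    [1,[0,0,-1],0],
    [1,[0,0,-1],0],
  ],
)

```text
t: 7.38
ee_pos: [0.4538, -0.1717, 0.0949]
ee_rot: [[-0.0, 1.0, -0.001], [1.0, 0.0, 0.0], [0.0, -0.001, -1.0]]
force: [0.9, -0.1, -0.6]
width: 0.479
gripper_force: 29.7
```

Call:
jog_arm(
  increments=[
    [1,[0,0,-1],0],
    [1,[0.35,0.6,0],0],
    [1,[1,0,0],0],
    [1,[1,0,0],0],
    [1,[1,0,0],0],
  ],
)

```text
t: 7.8
ee_pos: [0.4693, -0.0872, 0.1194]
ee_rot: [[0.0, 1.0, 0.0], [1.0, -0.0, 0.0], [0.0, 0.0, -1.0]]
force: [0.0, 0.5, -0.1]
width: 0.48
gripper_force: 29.7
```

Call:
jog_arm(
  increments=[
    [1,[1,0,0],0],
    [1,[1,0,0],0],
    [1,[1,0,0],0],
    [1,[1,0,0],0],
    [1,[1,0,0],0],
  ],
)

```text
t: 8.22
ee_pos: [0.469, 0.0382, 0.1192]
ee_rot: [[-0.0, 1.0, -0.0], [1.0, 0.0, 0.0], [0.0, -0.0, -1.0]]
force: [0.2, -0.8, 0.2]
width: 0.486
gripper_force: 29.7
```

Call:
jog_arm(
  increments=[
    [1,[1,0,0],0],
    [1,[1,0,0],0],
    [1,[1,0,0],0],
    [1,[1,0,0],0],
    [1,[1,0,0],0],
  ],
)

```text
t: 8.63
ee_pos: [0.4689, 0.1632, 0.1191]
ee_rot: [[-0.0, 1.0, -0.0], [1.0, 0.0, -0.0], [-0.0, -0.0, -1.0]]
force: [-0.4, -0.0, 0.5]
width: 0.483
gripper_force: 29.7
```

Call:
jog_arm(
  increments=[
    [1,[1,0,0],0],
    [1,[0,0,0],0],
    [1,[0,0,0],0],
  ],
)

```text
t: 8.88
ee_pos: [0.4688, 0.1882, 0.1189]
ee_rot: [[-0.003, 1.0, -0.0], [1.0, 0.003, -0.0], [-0.0, -0.0, -1.0]]
force: [0.9, -1.0, -0.4]
width: 0.485
gripper_force: 29.7
```

```bash
python3 - <<'E'
from h import *
s=r.read_state();print(s['ee_pos'],s['gripper_force'],s['width'])
im=r.camera('wrist');cv2.imwrite('pics/w4.png',im[:,:,::-1])
E
```

```text
[0.46883113 0.18824005 0.11892388] 29.74715689637378 0.4848816432164298
```

View pics/w4.png

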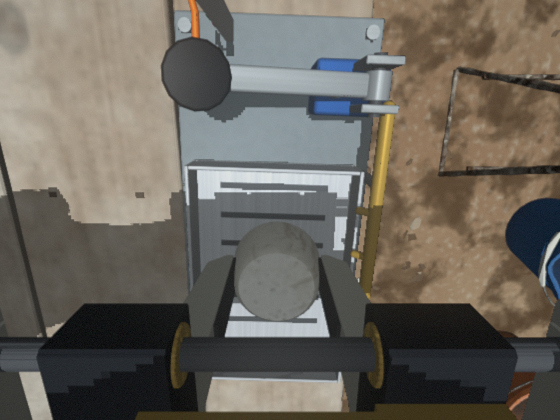

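The stopper is held upright between the fingers (top face about (278,282)) and its slot in the tray is below it. I lower it.

Call:
jog_arm(
  increments=[
    [1,[-0.05,0,1],0],
    [1,[0,0,1],0],
    [1,[0,0,1],0],
    [1,[0,0,0.4],0],
    [1,[0,0,0],0],
  ],
)

```text
t: 9.35
ee_pos: [0.4684, 0.1838, 0.0326]
ee_rot: [[0.002, 1.0, -0.003], [1.0, -0.002, -0.002], [-0.002, -0.003, -1.0]]
force: [-0.1, 0.7, -1.2]
width: 0.48
gripper_force: 29.7
```

Call:
jog_arm(
  increments=[
    [1,[0,0,0.12],0],
    [1,[0,0,0],0],
  ],
)

```text
t: 9.52
ee_pos: [0.4697, 0.1852, 0.0317]
ee_rot: [[0.001, 1.0, 0.001], [1.0, -0.001, 0.0], [0.0, 0.001, -1.0]]
force: [0.0, -0.1, -0.3]
width: 0.484
gripper_force: 29.7
```

Call:
jog_arm(
  increments=[
    [1,[0,0,0.12],0],
    [1,[0,0,0],0],
  ],
)

```text
t: 9.68
ee_pos: [0.4696, 0.186, 0.0287]
ee_rot: [[-0.001, 1.0, 0.001], [1.0, 0.001, 0.001], [0.001, 0.001, -1.0]]
force: [-0.3, -0.8, 0.3]
width: 0.487
gripper_force: 29.7
```

Call:
jog_arm(
  increments=[
    [1,[0,0,0.12],0],
    [1,[0,0,0],0],
  ],
)

```text
t: 9.85
ee_pos: [0.4698, 0.186, 0.0256]
ee_rot: [[-0.001, 1.0, 0.001], [1.0, 0.001, 0.001], [0.001, 0.001, -1.0]]
force: [0.9, -0.4, 2.9]
width: 0.481
gripper_force: 29.9
```

Call:
jog_arm(
  increments=[
    [1,[0,0,0.08],0],
    [1,[0,0,0],0],
  ],
)

```text
t: 10.02
ee_pos: [0.4698, 0.1861, 0.0247]
ee_rot: [[-0.0, 1.0, 0.002], [1.0, 0.0, 0.002], [0.002, 0.002, -1.0]]
force: [-3.2, -1.0, 23.7]
width: 0.481
gripper_force: 31.2
```

Call:
jog_arm(
  increments=[
    [1,[0,0,0.08],0],
    [1,[0,0,0],0],
  ],
)

```text
t: 10.18
ee_pos: [0.4698, 0.1862, 0.0233]
ee_rot: [[-0.0, 1.0, 0.002], [1.0, 0.0, 0.002], [0.002, 0.002, -1.0]]
force: [-4.0, -0.8, 32.5]
width: 0.488
gripper_force: 31.8
```

Contact with the floor (32 N). I release with a partial opening of 0.7, which stays clear of the tray walls, and rise.

Call:
jog_arm(
  increments=[
    [-0.4,[0,0,-0.06],0],
    [-0.4,[0,0,0],0],
    [-0.4,[0,0,0],0],
    [-0.4,[0,0,0],0],
    [-0.4,[0,0,0],0],
  ],
)

```text
t: 10.6
ee_pos: [0.4692, 0.1857, 0.0224]
ee_rot: [[-0.001, 1.0, -0.0], [1.0, 0.001, -0.0], [-0.0, -0.0, -1.0]]
force: [0.1, 1.0, 0.9]
width: 0.695
gripper_force: 0.0
```

Call:
jog_arm(
  increments=[
    [-0.4,[0,0,-0.3],0],
    [-0.4,[0,0,-1],0],
    [-0.4,[0,0,-1],0],
    [-0.4,[0,0,-1],0],
    [-1,[0,0,-0.8],0],
  ],
)

```text
t: 11.02
ee_pos: [0.4692, 0.1855, 0.127]
ee_rot: [[0.0, 1.0, 0.0], [1.0, -0.0, 0.0], [0.0, 0.0, -1.0]]
force: [0.3, -0.5, -0.1]
width: 0.736
gripper_force: 0.0
```

Call:
jog_arm(
  increments=[
    [-1,[-1,0.5,0],0],
    [-1,[-1,0.5,0],0],
    [-1,[-1,0.4,0],0],
    [-1,[-1,0,0],0],
    [-1,[-1,0,0],0],
  ],
)

```text
t: 11.43
ee_pos: [0.5046, 0.0596, 0.1255]
ee_rot: [[-0.001, 1.0, 0.0], [1.0, 0.001, -0.0], [-0.0, 0.0, -1.0]]
force: [0.2, 0.1, -0.0]
width: 0.995
gripper_force: 0.0
```

Call:
jog_arm(
  increments=[
    [-1,[-1,0,0],0],
    [-1,[-1,0,0],0],
    [-1,[-1,0,0],0],
    [-1,[-1,0,0],0],
    [-1,[-1,0,0],0],
  ],
)

```text
t: 11.85
ee_pos: [0.504, -0.0655, 0.1255]
ee_rot: [[-0.0, 1.0, -0.0], [1.0, 0.0, -0.0], [-0.0, -0.0, -1.0]]
force: [1.1, -0.1, 0.9]
width: 1.002
gripper_force: 0.0
```

Call:
jog_arm(
  increments=[
    [-1,[-1,0,0],0],
    [-1,[-1,0,0],0],
    [-1,[-1,0,0],0],
    [-1,[-1,0,0],0],
    [-1,[-1,0,0],0],
  ],
)

```text
t: 12.27
ee_pos: [0.504, -0.1905, 0.1255]
ee_rot: [[-0.0, 1.0, -0.0], [1.0, 0.0, 0.0], [0.0, -0.0, -1.0]]
force: [-0.1, -0.0, 0.8]
width: 1.002
gripper_force: 0.0
```

Call:
jog_arm(
  increments=[
    [-1,[-1,0,0],0],
    [-1,[-1,0,0],0],
    [-1,[0,0,0],0],
    [-1,[0,0,0],0],
  ],
)

```text
t: 12.6
ee_pos: [0.5039, -0.2406, 0.1254]
ee_rot: [[0.002, 1.0, -0.0], [1.0, -0.002, -0.0], [-0.0, -0.0, -1.0]]
force: [0.2, 0.5, -0.5]
width: 0.999
gripper_force: 0.0
```

```bash
python3 - <<'E'
from h import *
s=r.read_state();print(s['ee_pos'])
im,K,Rc,c=wrist_cam();np.savez('w5',K=K,R=Rc,c=c)
im=np.ascontiguousarray(im[:,:,::-1]);cv2.imwrite('pics/w5.png',im)
t=r.camera('top')[:,:,::-1];t=cv2.resize(t[175:240,165:285],None,fx=4,fy=4,interpolation=cv2.INTER_CUBIC)
o=np.zeros((600,800,3),np.uint8);o[:260,:480]=t;o[262:600,:448]=cv2.resize(im,(448,336))[:338,:] if 0 else cv2.copyMakeBorder(cv2.resize(im,(448,336)),0,2,0,0,cv2.BORDER_CONSTANT)
cv2.imwrite('pics/c5.png',o)
E
```

```text
[ 0.50387341 -0.24062258  0.12538214]
```

View pics/c5.png

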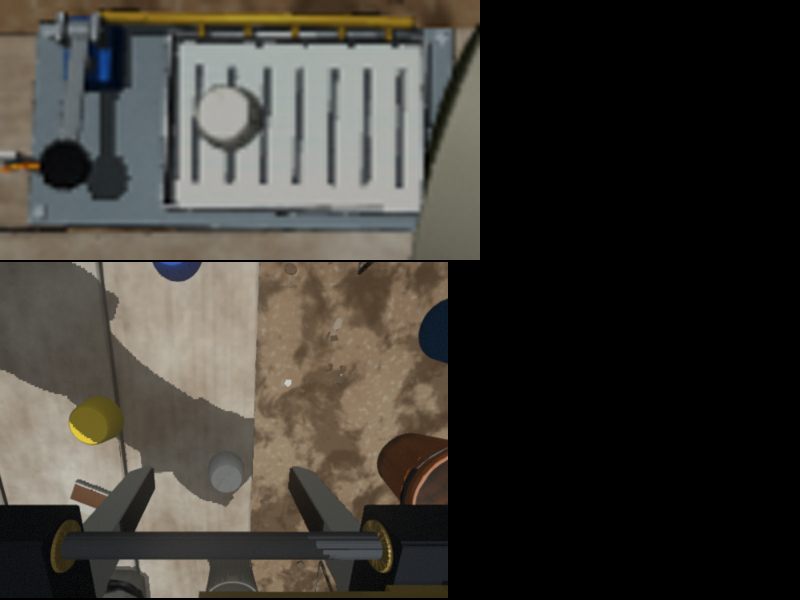

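The large stopper stands upright in the tray. The small one's top face is at about (284,265) in the full wrist picture.

```bash
python3 - <<'E'
from h import *
d=np.load('w5.npz');im=cv2.imread('pics/w5.png')
for u in((284,265),(283,262),(284,270)):print(cast(d['K'],d['R'],d['c'],u,.033))
g=cv2.cvtColor(im,cv2.COLOR_BGR2HSV);m=((g[...,1]<35)&(g[...,2]>85)).astype(np.uint8)[225:300,250:312]
k,l,s,ce=cv2.connectedComponentsWithStats(m);
for i in range(1,k):
  if s[i,4]>150:print(ce[i]+[250,225],s[i],cast(d['K'],d['R'],d['c'],ce[i]+[250,225],.033))
b=cv2.imread('pics/top0.png');h=cv2.cvtColor(b,cv2.COLOR_BGR2HSV)[240-0-0:241,:1]
# tile corners, brown mask in w5 (z=.01)
m=((g[...,1]>80)&(g[...,0]<14)).astype(np.uint8)[270:320,80:150];ys,xs=np.nonzero(m);print(len(xs),cv2.minAreaRect(np.c_[xs+80,ys+270].astype(np.float32)))
E
```

```text
[ 0.51063039 -0.28264805  0.033     ]
[ 0.50976359 -0.2798207   0.033     ]
[ 0.51065167 -0.28739544  0.033     ]
[282.5546613  266.18443997] [  11   17   44   47 1491] [ 0.50939569 -0.28376567  0.033     ]
681 ((109.90078735351562, 293.6836853027344), (41.42243194580078, 18.432981491088867), 21.250505447387695)
```

Call:
jog_arm(
  increments=[
    [-1,[-0.9,0.24,0],0],
    [-1,[-0.88,0,0.78],0],
    [-1,[0,0,1],0],
    [-1,[0,0,1],0],
    [-1,[0,0,1],0],
  ],
)

```text
t: 13.12
ee_pos: [0.5109, -0.2823, 0.0299]
ee_rot: [[-0.002, 1.0, 0.0], [1.0, 0.002, 0.0], [0.0, 0.0, -1.0]]
force: [-0.4, -0.1, -1.4]
width: 1.0
gripper_force: 0.0
```

Call:
jog_arm(
  increments=[
    [-1,[0,0,1],0],
    [-1,[0,0,0],0],
    [1,[0,0,0],0],
    [1,[0,0,0],0],
    [1,[0,0,0],0],
  ],
)

```text
t: 13.53
ee_pos: [0.5113, -0.2837, 0.0072]
ee_rot: [[-0.001, 1.0, 0.002], [1.0, 0.001, -0.001], [-0.001, 0.002, -1.0]]
force: [0.1, -0.0, 1.2]
width: 0.833
gripper_force: 0.0
```

Call:
jog_arm(
  increments=[
    [1,[0,0,0],0],
    [1,[0,0,0],0],
    [1,[0,0,0],0],
    [1,[0,0,0],0],
    [1,[0,0,0],0],
  ],
)

```text
t: 13.95
ee_pos: [0.5106, -0.2838, 0.0059]
ee_rot: [[-0.0, 1.0, 0.0], [1.0, 0.0, -0.0], [-0.0, 0.0, -1.0]]
force: [0.4, 0.3, -0.1]
width: 0.479
gripper_force: 0.0
```

Call:
jog_arm(
  increments=[
    [1,[0,0,0],0],
    [1,[0,0,0],0],
    [1,[0,0,0],0],
  ],
)

```text
t: 14.2
ee_pos: [0.5104, -0.2838, 0.0058]
ee_rot: [[-0.0, 1.0, 0.0], [1.0, 0.0, 0.0], [0.0, 0.0, -1.0]]
force: [-1.2, 0.6, 3.0]
width: 0.418
gripper_force: 29.7
```

Call:
jog_arm(
  increments=[
    [1,[0,0,-0.5],0],
    [1,[0,0,-1],0],
    [1,[0,0,-1],0],
    [1,[0,0,-1],0],
    [1,[0,0,-1],0],
  ],
)

```text
t: 14.62
ee_pos: [0.5101, -0.2837, 0.1199]
ee_rot: [[-0.0, 1.0, -0.0], [1.0, 0.0, 0.0], [0.0, -0.0, -1.0]]
force: [0.3, -0.6, -0.2]
width: 0.415
gripper_force: 29.6
```

Call:
jog_arm(
  increments=[
    [1,[0.55,-0.58,0],0],
    [1,[1,-0.6,0],0],
    [1,[1,-0.6,0],0],
    [1,[1,0,0],0],
    [1,[1,0,0],0],
  ],
)

```text
t: 15.03
ee_pos: [0.4647, -0.1692, 0.119]
ee_rot: [[0.001, 1.0, 0.0], [1.0, -0.001, 0.0], [0.0, 0.0, -1.0]]
force: [0.6, 0.3, -0.2]
width: 0.414
gripper_force: 29.6
```

Call:
jog_arm(
  increments=[
    [1,[1,0,0],0],
    [1,[1,0,0],0],
    [1,[1,0,0],0],
    [1,[1,0,0],0],
    [1,[1,0,0],0],
  ],
)

```text
t: 15.45
ee_pos: [0.4657, -0.0438, 0.1188]
ee_rot: [[-0.0, 1.0, 0.0], [1.0, 0.0, 0.0], [0.0, 0.0, -1.0]]
force: [1.0, 0.3, -0.7]
width: 0.414
gripper_force: 29.6
```

Call:
jog_arm(
  increments=[
    [1,[1,0,0],0],
    [1,[1,0,0],0],
    [1,[1,0,0],0],
    [1,[1,0,0],0],
    [1,[1,0,0],0],
  ],
)

```text
t: 15.87
ee_pos: [0.4656, 0.0813, 0.1188]
ee_rot: [[-0.0, 1.0, 0.0], [1.0, 0.0, 0.001], [0.001, 0.0, -1.0]]
force: [0.0, -0.1, -0.6]
width: 0.419
gripper_force: 29.6
```

Call:
jog_arm(
  increments=[
    [1,[1,0,0],0],
    [1,[1,0,0],0],
    [1,[0,0,0],0],
    [1,[0,0,0],0],
  ],
)

```text
t: 16.2
ee_pos: [0.4656, 0.1313, 0.1185]
ee_rot: [[-0.004, 1.0, 0.0], [1.0, 0.004, 0.0], [0.0, 0.0, -1.0]]
force: [0.1, -0.4, -0.6]
width: 0.418
gripper_force: 29.6
```

Call:
jog_arm(
  increments=[
    [1,[-0.06,0,1],0],
    [1,[0,0,1],0],
    [1,[0,0,1],0],
    [1,[0,0,0.85],0],
    [1,[0,0,0],0],
  ],
)

```text
t: 16.62
ee_pos: [0.4647, 0.1266, 0.0196]
ee_rot: [[0.002, 1.0, -0.004], [1.0, -0.002, -0.001], [-0.001, -0.004, -1.0]]
force: [-0.4, 0.0, 0.2]
width: 0.416
gripper_force: 29.6
```

Call:
jog_arm(
  increments=[
    [1,[0,0,0.1],0],
    [1,[0,0,0],0],
  ],
)

```text
t: 16.78
ee_pos: [0.4661, 0.1275, 0.0201]
ee_rot: [[0.001, 1.0, 0.0], [1.0, -0.001, -0.0], [-0.0, 0.0, -1.0]]
force: [-0.3, -0.3, -0.7]
width: 0.419
gripper_force: 29.6
```

Call:
jog_arm(
  increments=[
    [1,[0,0,0.06],0],
    [1,[0,0,0],0],
  ],
)

```text
t: 16.95
ee_pos: [0.4663, 0.1286, 0.0189]
ee_rot: [[-0.0, 1.0, 0.002], [1.0, 0.0, 0.0], [0.0, 0.002, -1.0]]
force: [0.3, -0.3, -0.8]
width: 0.418
gripper_force: 29.6
```

Call:
jog_arm(
  increments=[
    [1,[0,0,0.05],0],
    [1,[0,0,0],0],
  ],
)

```text
t: 17.12
ee_pos: [0.4663, 0.1287, 0.0177]
ee_rot: [[-0.001, 1.0, 0.002], [1.0, 0.001, 0.001], [0.001, 0.002, -1.0]]
force: [-0.3, -1.3, 8.0]
width: 0.415
gripper_force: 29.9
```

Call:
jog_arm(
  increments=[
    [-0.3,[0,0,0],0],
    [-0.3,[0,0,0],0],
    [-0.3,[0,0,0],0],
    [-0.3,[0,0,0],0],
    [-0.3,[0,0,0],0],
  ],
)

```text
t: 17.53
ee_pos: [0.4658, 0.1286, 0.0167]
ee_rot: [[-0.001, 1.0, 0.0], [1.0, 0.001, -0.0], [-0.0, 0.0, -1.0]]
force: [-0.4, -0.1, -0.7]
width: 0.641
gripper_force: 0.0
```

Call:
jog_arm(
  increments=[
    [-0.3,[0,0,-0.3],0],
    [-0.3,[0,0,-1],0],
    [-0.3,[0,0,-1],0],
    [-0.3,[0,0,-1],0],
    [-0.3,[0,0,-1],0],
  ],
)

```text
t: 17.95
ee_pos: [0.4653, 0.1282, 0.1256]
ee_rot: [[-0.0, 1.0, -0.001], [1.0, 0.0, -0.0], [-0.0, -0.001, -1.0]]
force: [0.4, -0.1, -0.5]
width: 0.649
gripper_force: 0.0
```

Call:
jog_arm(
  increments=[
    [-1,[-1,0,0],0],
    [-1,[-1,0,0],0],
    [-1,[-1,0,0],0],
    [-1,[-1,0,0],0],
    [-1,[-1,0,0],0],
  ],
)

```text
t: 18.37
ee_pos: [0.4655, 0.0026, 0.1247]
ee_rot: [[-0.001, 1.0, 0.0], [1.0, 0.001, 0.0], [0.0, 0.0, -1.0]]
force: [-0.4, 0.3, -0.8]
width: 0.959
gripper_force: 0.0
```

Call:
jog_arm(
  increments=[
    [-1,[-1,0,0],0],
    [-1,[-1,0,0],0],
    [-1,[-1,0,0],0],
    [-1,[-1,0,0],0],
    [-1,[-1,0,0],0],
  ],
)

```text
t: 18.78
ee_pos: [0.4655, -0.1227, 0.1246]
ee_rot: [[-0.0, 1.0, 0.0], [1.0, 0.0, 0.0], [0.0, 0.0, -1.0]]
force: [-1.1, 0.0, 1.2]
width: 1.001
gripper_force: 0.0
```

Call:
jog_arm(
  increments=[
    [-1,[-1,0,0],0],
    [-1,[-1,0,0],0],
    [-1,[-1,-1,0],0],
    [-1,[-1,-1,0],0],
    [-1,[-1,-1,0],0],
  ],
)

```text
t: 19.2
ee_pos: [0.3898, -0.2475, 0.1244]
ee_rot: [[-0.001, 1.0, -0.0], [1.0, 0.001, -0.0], [-0.0, -0.0, -1.0]]
force: [-0.4, -0.7, 0.3]
width: 1.0
gripper_force: 0.0
```

Call:
jog_arm(
  increments=[
    [-1,[-0.6,-1,0],0],
    [-1,[0,-0.8,0],0],
    [-1,[0,0,0],0],
    [-1,[0,0,0],0],
  ],
)

```text
t: 19.53
ee_pos: [0.345, -0.2618, 0.1246]
ee_rot: [[0.002, 1.0, 0.0], [1.0, -0.002, 0.0], [0.0, 0.0, -1.0]]
force: [1.4, -0.8, -0.0]
width: 1.002
gripper_force: 0.0
```

```bash
python3 - <<'E'
from h import *
s=r.read_state();print(s['ee_pos'])
im,K,Rc,c=wrist_cam();np.savez('w6',K=K,R=Rc,c=c);im=np.ascontiguousarray(im[:,:,::-1]);cv2.imwrite('pics/w6.png',im)
t=r.camera('top')[:,:,::-1];t=cv2.resize(t[175:240,165:285],None,fx=2,fy=2,interpolation=cv2.INTER_CUBIC)
o=np.zeros((420,800,3),np.uint8);o[:,:560]=im;o[:130,560:]=t;cv2.imwrite('pics/c6.png',o)
E
```

```text
[ 0.34498421 -0.26175695  0.12462057]
```

View pics/c6.png

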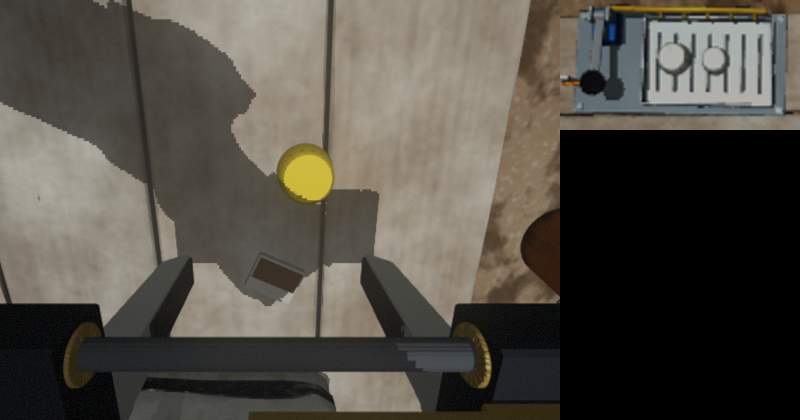

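Both stoppers stand upright in the tray (inset). The tile's corners are at about (261,253), (304,271), (288,304) and (246,292).

```bash
python3 - <<'E'
from h import *
d=np.load('w6.npz');im=cv2.imread('pics/w6.png')
P=[cast(d['K'],d['R'],d['c'],u,.01)[:2] for u in((261,253),(304,271),(288,304),(246,292))];P=np.array(P);print(P,P.mean(0))
for i in range(4):
  v=P[(i+1)%4]-P[i];print(np.linalg.norm(v),np.degrees(np.arctan2(v[1],v[0])))
g=cv2.cvtColor(im,cv2.COLOR_BGR2HSV);m=((g[...,1]>95)&(g[...,2]<120)).astype(np.uint8)
m[:245]=0;m[310:]=0;m[:,:235]=0;m[:,315:]=0
ys,xs=np.nonzero(m);W=np.array([cast(d['K'],d['R'],d['c'],u,.01)[:2] for u in np.c_[xs,ys]]);print(len(xs),W.mean(0),cv2.minAreaRect((W*1000).astype(np.float32)))
cv2.imwrite('pics/t6.png',cv2.resize(im[235:325,220:330],None,fx=6,fy=6,interpolation=cv2.INTER_CUBIC))
E
```

```text
[[ 0.33109811 -0.30244977]
 [ 0.37105973 -0.32086587]
 [ 0.35639059 -0.35628168]
 [ 0.31610555 -0.34304931]] [ 0.34366349 -0.33066166]
0.044000954029480864 -24.74236105108344
0.0383335775040921 -112.49921280454815
0.04240259899232105 161.81626549657705
0.04327931250625811 69.73186588416858
60 [ 0.34256232 -0.31931203] ((345.7947998046875, -325.083984375), (18.898269653320312, 40.932655334472656), 65.35327911376953)
```

View pics/t6.png

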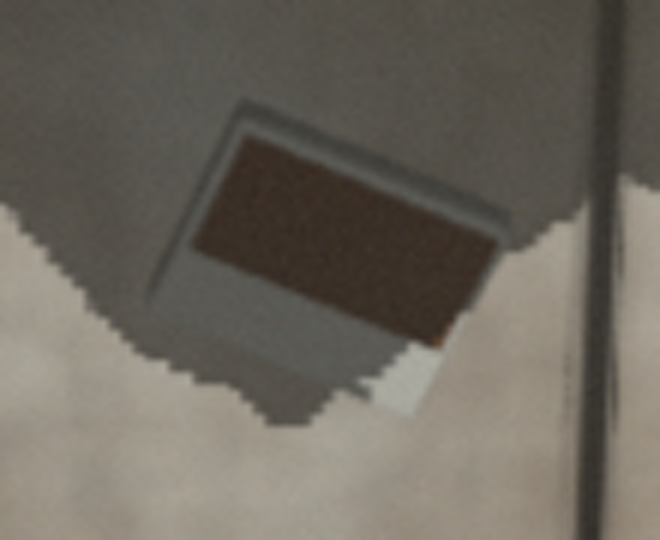

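```bash
python3 - <<'E'
from h import *
d=np.load('w6.npz')
P=np.array([cast(d['K'],d['R'],d['c'],u,.01)[:2] for u in((260.8,255.8),(303.8,273.3),(288.8,304.2),(245,285.5))]);print(P,P.mean(0))
print([ray('top',u,.01)[:2].round(4) for u in((391.7,243.5),(388,235),(399,238))])
for z in(0,.05,.1,.12):print(z,[ray('top',u,z)[:2].round(3) for u in((432,225),(432,260))],[cast(d['K'],d['R'],d['c'],u,z)[:2].round(3) for u in((150,376),(325,374))])
E
```

```text
[[ 0.330869   -0.30526083]
 [ 0.37092786 -0.32325883]
 [ 0.35716746 -0.3565052 ]
 [ 0.31536251 -0.33605161]] [ 0.34358171 -0.33026912]
[array([ 0.3445, -0.3265]), array([ 0.3702, -0.3165]), array([ 0.3608, -0.3491])]
0 [array([ 0.4  , -0.453]), array([ 0.294, -0.448])] [array([ 0.208, -0.452]), array([ 0.398, -0.45 ])]
0.05 [array([ 0.396, -0.435]), array([ 0.294, -0.429])] [array([ 0.232, -0.405]), array([ 0.389, -0.403])]
0.1 [array([ 0.392, -0.416]), array([ 0.295, -0.411])] [array([ 0.255, -0.357]), array([ 0.38 , -0.356])]
0.12 [array([ 0.39 , -0.409]), array([ 0.295, -0.404])] [array([ 0.265, -0.338]), array([ 0.376, -0.337])]
```

Call:
jog_arm(
  increments=[
    [-1,[-0.9,-0.04,0],0],
    [-1,[-0.9,0,0],0],
    [-1,[-0.88,0,0],0],
    [-1,[0,0,1],1],
    [-1,[0,0,1],1],
  ],
)

```text
t: 20.05
ee_pos: [0.3474, -0.3303, 0.0744]
ee_rot: [[0.176, 0.984, 0.004], [0.984, -0.176, -0.003], [-0.003, 0.004, -1.0]]
force: [0.6, 0.3, -0.2]
width: 1.0
gripper_force: 0.0
```

Call:
jog_arm(
  increments=[
    [-1,[0,0,0],1],
    [-1,[0,0,0],1],
    [-1,[0,0,0.8],0.88],
    [-1,[0,0,0],0],
    [-1,[0,0,0],0],
  ],
)

```text
t: 20.47
ee_pos: [0.3457, -0.3279, 0.0536]
ee_rot: [[0.409, 0.913, -0.001], [0.913, -0.409, 0.001], [0.001, -0.001, -1.0]]
force: [-0.7, -0.2, 1.3]
width: 1.006
gripper_force: 0.0
```

Call:
jog_arm(
  increments=[
    [-1,[-0.07,-0.04,1],0],
    [-1,[0,0,0.6],0],
    [-1,[0,0,0.4],0],
    [-1,[0,0,0],0],
    [1,[0,0,0],0],
  ],
)

```text
t: 20.88
ee_pos: [0.3437, -0.3297, 0.0045]
ee_rot: [[0.411, 0.912, 0.0], [0.912, -0.411, 0.0], [0.001, -0.0, -1.0]]
force: [0.0, -0.2, 0.1]
width: 0.963
gripper_force: 0.0
```

Call:
jog_arm(
  increments=[
    [1,[0,0,0],0],
    [1,[0,0,0],0],
    [1,[0,0,0],0],
    [1,[0,0,0],0],
    [1,[0,0,0],0],
  ],
)

```text
t: 21.3
ee_pos: [0.3436, -0.3297, 0.0045]
ee_rot: [[0.412, 0.911, 0.001], [0.911, -0.412, -0.0], [-0.0, 0.001, -1.0]]
force: [0.3, 0.5, -0.0]
width: 0.622
gripper_force: 0.0
```

Call:
jog_arm(
  increments=[
    [1,[0,0,0],0],
    [1,[0,0,0],0],
    [1,[0,0,0],0],
    [1,[0,0,0],0],
    [1,[0,0,0],0],
  ],
)

```text
t: 21.72
ee_pos: [0.3434, -0.3298, 0.0043]
ee_rot: [[0.413, 0.911, 0.0], [0.911, -0.413, -0.0], [0.0, 0.0, -1.0]]
force: [-0.2, 0.6, 5.5]
width: 0.506
gripper_force: 30.0
```

Call:
jog_arm(
  increments=[
    [1,[0,0,-0.4],0],
    [1,[0,0,-1],0],
    [1,[0,0,-1],-1],
    [1,[0,0,-1],-1],
    [1,[0,0,-1],-1],
  ],
)

```text
t: 22.13
ee_pos: [0.3428, -0.3295, 0.115]
ee_rot: [[0.159, 0.987, -0.001], [0.987, -0.159, 0.0], [-0.0, -0.001, -1.0]]
force: [1.1, 0.2, -0.9]
width: 0.509
gripper_force: 30.0
```

Call:
jog_arm(
  increments=[
    [1,[0,0,0],-1],
    [1,[0,0,0],-0.88],
    [1,[0.1,0.78,0],0],
    [1,[1,1,0],0],
    [1,[1,1,0],0],
  ],
)

```text
t: 22.55
ee_pos: [0.413, -0.2778, 0.1143]
ee_rot: [[0.003, 1.0, 0.0], [1.0, -0.003, -0.001], [-0.001, 0.0, -1.0]]
force: [-0.8, -0.2, -0.4]
width: 0.512
gripper_force: 30.0
```

Call:
jog_arm(
  increments=[
    [1,[1,1,0],0],
    [1,[1,1,0],0],
    [1,[1,0,0],0],
    [1,[1,0,0],0],
    [1,[1,0,0],0],
  ],
)

```text
t: 22.97
ee_pos: [0.4627, -0.1508, 0.1138]
ee_rot: [[-0.001, 1.0, -0.001], [1.0, 0.001, -0.0], [-0.0, -0.001, -1.0]]
force: [0.1, -0.4, -0.3]
width: 0.507
gripper_force: 30.0
```

Call:
jog_arm(
  increments=[
    [1,[1,0,0],0],
    [1,[1,0,0],0],
    [1,[1,0,0],0],
    [1,[1,0,0],0],
    [1,[1,0,0],0],
  ],
)

```text
t: 23.38
ee_pos: [0.4623, -0.0261, 0.114]
ee_rot: [[-0.0, 1.0, -0.0], [1.0, 0.0, -0.0], [-0.0, -0.0, -1.0]]
force: [0.8, 1.0, 0.6]
width: 0.513
gripper_force: 30.0
```

Call:
jog_arm(
  increments=[
    [1,[1,0,0],0],
    [1,[1,0,0],0],
    [1,[1,0,0],0],
    [1,[1,0,0],0],
    [1,[0,0,0],0],
  ],
)

```text
t: 23.8
ee_pos: [0.4624, 0.0775, 0.1136]
ee_rot: [[-0.006, 1.0, -0.001], [1.0, 0.006, 0.001], [0.001, -0.001, -1.0]]
force: [0.2, -0.1, -0.0]
width: 0.513
gripper_force: 30.0
```

Call:
jog_arm(
  increments=[
    [1,[0,0,0],0],
    [1,[0,0,1],0],
    [1,[0,0,1],0],
    [1,[0,0,1],0],
    [1,[0,0,0.7],0],
  ],
)

```text
t: 24.22
ee_pos: [0.4623, 0.0714, 0.0201]
ee_rot: [[0.001, 1.0, -0.001], [1.0, -0.001, -0.001], [-0.001, -0.001, -1.0]]
force: [1.5, -0.3, -0.1]
width: 0.507
gripper_force: 30.0
```

Call:
jog_arm(
  increments=[
    [1,[0,0,0.06],0],
    [1,[0,0,0],0],
    [1,[0,0,0],0],
  ],
)

```text
t: 24.47
ee_pos: [0.4628, 0.0718, 0.0207]
ee_rot: [[0.001, 1.0, 0.0], [1.0, -0.001, -0.0], [-0.0, 0.0, -1.0]]
force: [-0.0, 0.3, -0.1]
width: 0.508
gripper_force: 30.0
```

Call:
jog_arm(
  increments=[
    [1,[0,0,0.08],0],
    [1,[0,0,0],0],
  ],
)

```text
t: 24.63
ee_pos: [0.4632, 0.0728, 0.019]
ee_rot: [[-0.0, 1.0, 0.002], [1.0, 0.0, 0.0], [0.0, 0.002, -1.0]]
force: [-0.4, 0.4, 0.4]
width: 0.509
gripper_force: 30.0
```

Call:
jog_arm(
  increments=[
    [1,[0,0,0.08],0],
    [1,[0,0,0],0],
  ],
)

```text
t: 24.8
ee_pos: [0.4629, 0.0731, 0.0165]
ee_rot: [[-0.001, 1.0, 0.001], [1.0, 0.001, 0.0], [0.0, 0.001, -1.0]]
force: [0.5, 0.2, -2.0]
width: 0.513
gripper_force: 30.0
```

Call:
jog_arm(
  increments=[
    [1,[0,0,0.04],0],
    [1,[0,0,0],0],
  ],
)

```text
t: 24.97
ee_pos: [0.4628, 0.0731, 0.0162]
ee_rot: [[-0.001, 1.0, 0.001], [1.0, 0.001, 0.001], [0.001, 0.001, -1.0]]
force: [-1.5, -0.2, 17.1]
width: 0.506
gripper_force: 30.0
```

Call:
jog_arm(
  increments=[
    [-0.35,[0,0,0],0],
    [-0.35,[0,0,0],0],
    [-0.35,[0,0,0],0],
    [-0.35,[0,0,0],0],
  ],
)

```text
t: 25.3
ee_pos: [0.4627, 0.0729, 0.0151]
ee_rot: [[-0.001, 1.0, 0.0], [1.0, 0.001, -0.0], [-0.0, 0.0, -1.0]]
force: [0.0, -0.2, 0.6]
width: 0.67
gripper_force: 0.0
```

Call:
jog_arm(
  increments=[
    [-0.35,[0,0,-0.3],0],
    [-0.35,[0,0,-1],0],
    [-0.35,[0,0,-1],0],
    [-0.35,[0,0,-1],0],
    [-0.35,[0,0,-1],0],
  ],
)

```text
t: 25.72
ee_pos: [0.4621, 0.0726, 0.1241]
ee_rot: [[-0.0, 1.0, -0.001], [1.0, 0.0, -0.0], [-0.0, -0.001, -1.0]]
force: [0.5, -0.1, -0.0]
width: 0.673
gripper_force: 0.0
```

Call:
jog_arm(
  increments=[
    [1,[0,0,-1],0],
    [1,[0,0,-1],0],
    [1,[0,0,0],0],
    [1,[0,0,0],0],
    [1,[0,0,0],0],
  ],
)

```text
t: 26.13
ee_pos: [0.4622, 0.0731, 0.1725]
ee_rot: [[-0.001, 1.0, -0.0], [1.0, 0.001, 0.0], [0.0, -0.0, -1.0]]
force: [-0.1, -0.8, 0.0]
width: 0.366
gripper_force: 0.0
```

```bash
python3 - <<'E'
from h import *
s=r.read_state();print(s['ee_pos'],s['width'])
im,K,Rc,c=wrist_cam();np.savez('w7',K=K,R=Rc,c=c);cv2.imwrite('pics/w7.png',im[:,:,::-1])
im=np.ascontiguousarray(im[:,:,::-1])
o=np.zeros((420,800,3),np.uint8);o[:,:560]=im
t=r.camera('top')[:,:,::-1];o[:130,560:]=cv2.resize(t[175:240,165:285],(240,130));cv2.imwrite('pics/c7.png',o)
E
```

```text
[0.4622178  0.07314631 0.17246508] 0.36554276185967716
```

View pics/c7.png

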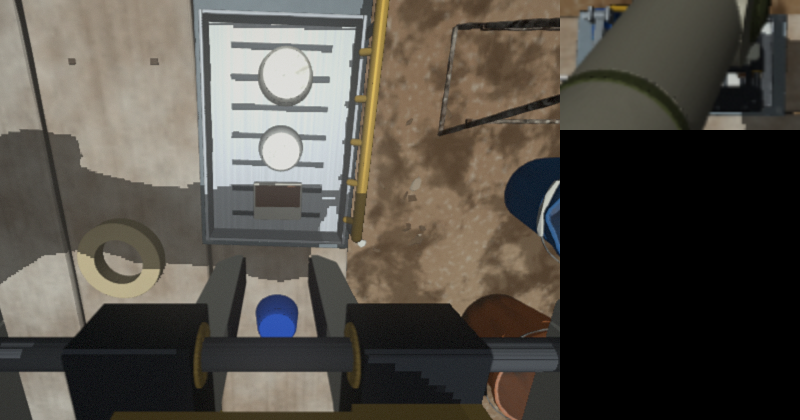

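All three pieces lie flat side by side in the tray: large (285,74), small (280,148), tile (277,200). I go over the pad with the fingers shut.

Call:
jog_arm(
  increments=[
    [1,[1,-0.4,0],0],
    [1,[1,-0.5,0],0],
    [1,[1,-0.5,0],0],
    [1,[1,0,0],0],
    [1,[1,0,0],0],
  ],
)

```text
t: 26.65
ee_pos: [0.4263, 0.1984, 0.1717]
ee_rot: [[-0.0, 1.0, -0.002], [1.0, 0.0, -0.001], [-0.001, -0.002, -1.0]]
force: [0.7, 0.5, -0.2]
width: 0.002
gripper_force: 0.0
```

Call:
jog_arm(
  increments=[
    [1,[1,0,0],0],
    [1,[1,0,0],0],
    [1,[1,0,0],0],
    [1,[0.65,0,0],0],
    [1,[0,0,0],0],
  ],
)

```text
t: 27.07
ee_pos: [0.4271, 0.2922, 0.1714]
ee_rot: [[-0.004, 1.0, -0.001], [1.0, 0.004, -0.001], [-0.001, -0.001, -1.0]]
force: [1.1, 0.4, -0.3]
width: 0.007
gripper_force: 0.0
```

Call:
jog_arm(
  increments=[
    [1,[0,0,0.6],0],
    [1,[0,0,0.6],0],
    [1,[0,0,0.6],0],
    [1,[0,0,0.4],0],
    [1,[0,0,0],0],
  ],
)

```text
t: 27.48
ee_pos: [0.4268, 0.2873, 0.1158]
ee_rot: [[0.001, 1.0, -0.003], [1.0, -0.001, -0.003], [-0.003, -0.003, -1.0]]
force: [0.1, -0.3, 0.1]
width: 0.004
gripper_force: 0.0
```

Call:
jog_arm(
  increments=[
    [1,[0,0,0],0],
    [1,[0,0,0],0],
  ],
)

```text
t: 27.65
ee_pos: [0.428, 0.2885, 0.118]
ee_rot: [[0.001, 1.0, 0.0], [1.0, -0.001, -0.0], [-0.0, 0.0, -1.0]]
force: [-0.1, -0.2, 0.9]
width: 0.003
gripper_force: 0.0
```

Now down gently, watching the force.

Call:
jog_arm(
  increments=[
    [1,[0,0,0.2],0],
    [1,[0,0,0.2],0],
    [1,[0,0,0.1],0],
    [1,[0,0,0],0],
  ],
)

```text
t: 27.98
ee_pos: [0.4273, 0.289, 0.1047]
ee_rot: [[-0.001, 1.0, -0.0], [1.0, 0.001, -0.0], [-0.0, -0.0, -1.0]]
force: [-0.4, 0.7, -0.6]
width: 0.007
gripper_force: 0.0
```

Call:
jog_arm(
  increments=[
    [1,[0,0,0.12],0],
    [1,[0,0,0],0],
    [1,[0,0,0],0],
  ],
)

```text
t: 28.23
ee_pos: [0.4276, 0.2891, 0.1022]
ee_rot: [[-0.0, 1.0, -0.0], [1.0, 0.0, 0.0], [0.0, -0.0, -1.0]]
force: [-1.4, -0.5, 1.9]
width: 0.005
gripper_force: 1.0
```

Call:
jog_arm(
  increments=[
    [1,[0,0,0.12],0],
    [1,[0,0,0],0],
    [1,[0,0,0],0],
  ],
)

```text
t: 28.48
ee_pos: [0.4274, 0.2891, 0.0991]
ee_rot: [[-0.001, 1.0, -0.0], [1.0, 0.001, 0.0], [0.0, -0.0, -1.0]]
force: [-1.3, 0.5, 3.0]
width: 0.008
gripper_force: 1.4
```

Call:
jog_arm(
  increments=[
    [1,[0,0,0.12],0],
    [1,[0,0,0],0],
    [1,[0,0,0],0],
  ],
)

```text
t: 28.73
ee_pos: [0.4273, 0.2892, 0.096]
ee_rot: [[-0.001, 1.0, -0.001], [1.0, 0.001, 0.0], [0.0, -0.001, -1.0]]
force: [-2.8, 1.7, 4.4]
width: 0.006
gripper_force: 1.9
```

Call:
jog_arm(
  increments=[
    [1,[0,0,0.12],0],
    [1,[0,0,0],0],
    [1,[0,0,0],0],
  ],
)

```text
t: 28.98
ee_pos: [0.4272, 0.2892, 0.0931]
ee_rot: [[-0.001, 1.0, -0.001], [1.0, 0.001, 0.0], [0.0, -0.001, -1.0]]
force: [-4.0, 2.2, 5.1]
width: 0.005
gripper_force: 2.3
```

Call:
jog_arm(
  increments=[
    [1,[0,0,0.12],0],
    [1,[0,0,0],0],
    [1,[0,0,0],0],
  ],
)

```text
t: 29.23
ee_pos: [0.4272, 0.2891, 0.0902]
ee_rot: [[-0.001, 1.0, -0.001], [1.0, 0.001, 0.0], [0.0, -0.001, -1.0]]
force: [-3.6, 0.7, 5.5]
width: 0.001
gripper_force: 2.7
```

Call:
jog_arm(
  increments=[
    [1,[0,0,0.12],0],
    [1,[0,0,0],0],
    [1,[0,0,0],0],
  ],
)

```text
t: 29.48
ee_pos: [0.427, 0.2891, 0.0872]
ee_rot: [[-0.001, 1.0, -0.001], [1.0, 0.001, 0.0], [0.0, -0.001, -1.0]]
force: [-4.9, 1.1, 7.2]
width: 0.004
gripper_force: 3.1
```

Call:
jog_arm(
  increments=[
    [1,[0,0,0.12],0],
    [1,[0,0,0],0],
    [1,[0,0,0],0],
  ],
)

```text
t: 29.73
ee_pos: [0.4267, 0.2891, 0.0842]
ee_rot: [[-0.001, 1.0, -0.002], [1.0, 0.001, 0.0], [0.0, -0.002, -1.0]]
force: [-4.3, 0.9, 6.8]
width: 0.002
gripper_force: 3.5
```

Call:
jog_arm(
  increments=[
    [1,[0,0,0.12],0],
    [1,[0,0,0],0],
    [1,[0,0,0],0],
  ],
)

```text
t: 29.98
ee_pos: [0.4265, 0.2892, 0.0812]
ee_rot: [[-0.001, 1.0, -0.002], [1.0, 0.001, 0.0], [0.0, -0.002, -1.0]]
force: [-5.2, 1.5, 8.2]
width: 0.002
gripper_force: 4.0
```

```bash
python3 - <<'E'
from h import *
im,K,Rc,c=wrist_cam();np.savez('w8',K=K,R=Rc,c=c);cv2.imwrite('pics/w8.png',im[:,:,::-1])
g=cv2.cvtColor(im,cv2.COLOR_RGB2HSV);H,S,V=[g[...,i].astype(int) for i in range(3)]
for nm,m in(('orange',(H<14)&(S>170)&(V>120)),('green',(H>40)&(H<85)&(S>90)),('red',((H<6)|(H>174))&(S>170)&(V>90))):
    k,l,st,ce=cv2.connectedComponentsWithStats(m.astype(np.uint8))
    for i in range(1,k):
        if st[i,4]>12:print(nm,ce[i].round(),st[i])
E
```

```text
orange [271. 203.] [265 184  12  37 171]
```

The force (8.2 N) and height (0.081 m) both match the half-way point. I hold it there for over two seconds.

Call:
jog_arm(
  increments=[
    [1,[0,0,0.03],0],
    [1,[0,0,0],0],
    [1,[0,0,0],0],
    [1,[0,0,0],0],
    [1,[0,0,0],0],
  ],
)

```text
t: 30.45
ee_pos: [0.4264, 0.2892, 0.0805]
ee_rot: [[-0.001, 1.0, -0.002], [1.0, 0.001, 0.0], [0.0, -0.002, -1.0]]
force: [-5.6, 2.2, 8.3]
width: 0.005
gripper_force: 4.2
```

Call:
jog_arm(
  increments=[
    [1,[0,0,0],0],
    [1,[0,0,0],0],
    [1,[0,0,0],0],
    [1,[0,0,0],0],
    [1,[0,0,0],0],
  ],
)

```text
t: 30.87
ee_pos: [0.4264, 0.2891, 0.0805]
ee_rot: [[-0.001, 1.0, -0.002], [1.0, 0.001, 0.0], [0.0, -0.002, -1.0]]
force: [-5.3, 1.2, 8.2]
width: 0.006
gripper_force: 4.2
```

Call:
jog_arm(
  increments=[
    [1,[0,0,0],0],
    [1,[0,0,0],0],
    [1,[0,0,0],0],
    [1,[0,0,0],0],
    [1,[0,0,0],0],
  ],
)

```text
t: 31.28
ee_pos: [0.4264, 0.2891, 0.0806]
ee_rot: [[-0.001, 1.0, -0.002], [1.0, 0.001, 0.0], [0.0, -0.002, -1.0]]
force: [-6.3, 2.8, 8.2]
width: 0.006
gripper_force: 4.2
```

Call:
jog_arm(
  increments=[
    [1,[0,0,0],0],
    [1,[0,0,0],0],
    [1,[0,0,0],0],
    [1,[0,0,0],0],
    [1,[0,0,0],0],
  ],
)

```text
t: 31.7
ee_pos: [0.4264, 0.2891, 0.0805]
ee_rot: [[-0.001, 1.0, -0.002], [1.0, 0.001, 0.0], [0.0, -0.002, -1.0]]
force: [-5.6, 1.0, 8.7]
width: 0.005
gripper_force: 4.2
```

Call:
jog_arm(
  increments=[
    [1,[0,0,0],0],
    [1,[0,0,0],0],
    [1,[0,0,0],0],
    [1,[0,0,0],0],
    [1,[0,0,0],0],
  ],
)

```text
t: 32.12
ee_pos: [0.4264, 0.2892, 0.0805]
ee_rot: [[-0.001, 1.0, -0.002], [1.0, 0.001, 0.0], [0.0, -0.002, -1.0]]
force: [-6.1, 1.3, 8.9]
width: 0.009
gripper_force: 4.2
```

Call:
jog_arm(
  increments=[
    [1,[0,0,0],0],
    [1,[0,0,0],0],
    [1,[0,0,0],0],
    [1,[0,0,0],0],
    [1,[0,0,0],0],
  ],
)

```text
t: 32.53
ee_pos: [0.4264, 0.2892, 0.0805]
ee_rot: [[-0.001, 1.0, -0.002], [1.0, 0.001, 0.0], [0.0, -0.002, -1.0]]
force: [-6.1, 0.8, 8.7]
width: 0.009
gripper_force: 4.2
```

```bash
python3 - <<'E'
from h import *
F=[]
for i in range(6):
    im,K,Rc,c=wrist_cam();s=r.read_state();F.append([*s['force'],s['ee_pos'][2]])
print(np.mean(F,0).round(3),s['t'])
g=cv2.cvtColor(im,cv2.COLOR_RGB2HSV);m=((g[...,0]<14)&(g[...,1]>170)&(g[...,2]>120)).astype(np.uint8)
ys,xs=np.nonzero(m[170:240,250:300]);u=np.array([xs.mean()+250,ys.mean()+170]);print(u)
for z in(.06,.07,.075,.08,.1):print(z,cast(K,Rc,c,u,z).round(4))
E
```

```text
[-6.008  1.3    8.326  0.081] 32.8333
[270.93567251 203.34502924]
0.06 [0.4236 0.3222 0.06  ]
0.07 [0.4238 0.325  0.07  ]
0.075 [0.4239 0.3264 0.075 ]
0.08 [0.424  0.3278 0.08  ]
0.1 [0.4244 0.3334 0.1   ]
```

```bash
python3 -c "
from bench import r
print(r.hand_in())"
```

```text
the job is handed in; nothing more can be done
None
```

I handed the job in with both stoppers and the brown tile lying flat in the tray, and the lever held at the half-way height (TCP at 0.0805 m, about 8.3 N) for over two seconds and still pressed; I judged the green band from height and force, not by seeing the pointer on the scale.

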